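# Get the pencil box out from behind the pots

### The job

Fetch the wooden pencil box from the desk rack: first move the tub, the jar and the spray can that stand in front of it into the side tray, then take the box by its grip, lift it over the rack's front rail, draw it out from under the top board, and lay it in the middle of the red folder with its long sides along the folder's long sides. Then put the tub, the jar and the can back on the rack's ledge, each where it stood at the start. Keep them and the box upright all the time, and leave the ink bottle where it is.

Things in the scene. Friction and masses are not known exactly. Their poses are not given: they have to be found in the camera images.
- rack: Fixed plywood rack. Origin: centre of underside; x to its back, front at -x. mm: base 220 (x) x 290 (y), top at z 12: a ledge at x -110 to -26, then the bay's floor behind a retaining rail at x -26 to -18, 250 long, top z 30. Bay x -18 to 102, 248 wide, open behind above z 32, between side panels that begin at x 45. A top board covers the bay from x 45 to the back, underside z 100, top z 108.
- pencil_box: Loose closed wooden box, 110 (x) x 220 (y) x 36 mm high, 0.2 to 0.4 kg, in the rack's bay, axes along the rack's within 0.03 rad, rear half under the top board. Origin: centre of underside; z up. On its lid a dark upright grip bar with flat sides: 50 long in x, 18 thick in y, z 36 to 66 mm, centred at x -30 mm, y 0, so in front of the top board.
- tub: Loose squat white plastic tub with a grey lid, round, 58 mm diameter (56 at the foot), 70 mm high, upright on the rack's ledge in front of the box. Origin: centre of its underside. Its yaw does not matter.
- jar: Loose earthenware jar with a cork lid, round, 50 mm diameter up to z = 58 mm, then narrowing to a lid of 46 mm diameter from z = 64 to 80 mm, upright on the rack's ledge. Origin: centre of its underside. Its yaw does not matter.
- can: Loose slim aluminium spray can, white cap: round, 44 mm diameter up to z = 78 mm, cap 26 mm diameter from z = 84 to 100 mm, upright on the rack's ledge. Origin: centre of its underside. Yaw does not matter. Tub, jar and can stand in a row along the rack's y, about 100 mm apart, in any order.
- tray: Fixed shallow wooden tray, empty at the start, to the left or right of the rack: 300 (x) x 120 (y) mm outside, walls 5 mm thick and 18 mm high, inner floor 5 mm above its underside. Origin: centre of its underside, on the table; z up, x along its length.
- folder: Fixed flat red card folder, 260 (x) x 150 (y) x 3 mm, to the left or right of the rack, the tray being on the other side. Origin: centre of its underside, on the table; z up, x along its length.
- ink_bottle: Loose square green glass ink bottle with a black cap, 40 x 40 mm, 60 mm high, standing between the robot and the rack; to be left alone. Origin: centre of its underside.
Not all that is in view belongs to the job. What is shaped like the can but purple is not meant. What is shaped like the tub but pink is not meant.

How it is judged:
On the way, in this order (a step that is already met when the one before it is completed fails the run):
1. the tub, the jar and the can all stand in the side tray (x of tub in the frame of tray between -0.14 and 0.14 m and y of tub in the frame of tray between -0.05 and 0.05 m and z of each of tub, jar, can in the frame of tray below 0.012 m and angle between each of tub, jar, can's own z axis and vertical below 0.15 rad and x of jar in the frame of tray between -0.14 and 0.14 m and y of jar in the frame of tray between -0.05 and 0.05 m and x of can in the frame of tray between -0.14 and 0.14 m and y of can in the frame of tray between -0.05 and 0.05 m), for 0.2 s.
2. the pencil box is lifted above the rack's front rail while still partly behind it (z of pencil_box in the frame of rack above 0.028 m and x of pencil_box in the frame of rack above -0.05 m), for 0.05 s.
3. the pencil box lies in the middle of the folder, along it (horizontal distance between pencil_box and folder below 0.015 m and angle between the y axis of pencil_box and the x axis of folder, either way round below 0.15 rad and height (world z) of pencil_box below 0.009 m and angle between pencil_box's own z axis and vertical below 0.1 rad and linear speed of pencil_box below 0.02 m/s), for 0.2 s.
At the end, for the whole second after the job is handed in: The pencil box lies level on the folder, its centre within 15 mm of the folder's centre and its long sides within 0.15 rad of the folder's; the tub, the jar and the can each stand upright on the rack's ledge within 15 mm of where they stood at the start; all is released and at rest (all of step 3 and distance of each of tub, jar, can from where it was at the start of the episode below 0.015 m and angle between each of tub, jar, can's own z axis and vertical below 0.1 rad and linear speed of each of tub, jar, can below 0.02 m/s); the robot touches nothing.
It fails at once if the tub, the jar or the can is tipped over (angle between any of tub, jar, can's own z axis and vertical above 0.6 rad).
It fails at once if the pencil box is tipped (angle between pencil_box's own z axis and vertical above 0.5 rad).
It fails at once if the ink bottle is displaced or knocked over (distance of ink_bottle from where it was at the start of the episode above 0.025 m or angle between ink_bottle's own z axis and vertical above 0.4 rad).
It also fails if it takes over 144 s, if anything falls off the work surface, if the arm or the gripper's body presses on something with over 40 N, if the wrist force passes 120 N, or if a joint passes its speed limit or range.

### The arm

A 7-joint arm with a two-finger parallel gripper is mounted at the origin on the work surface. World frame = base frame: x ahead of the robot, y to its left, z up, the work surface at z = 0. Lengths are in m, angles in rad, forces in N, time in s.
With the tool pointing down it reaches from about 0.4 to 0.85 m from the base axis. Payload 10.4 kg.
Tool frame: the origin (TCP) lies at the very end of the fingers, on their centre line; the grasp point (between the pads) lies 19 mm behind it; x points along the fingers, y is the direction in which the jaws open and shut, and the axes are right-handed (so a half turn about x gives the same grasp; the last joint's range is limited). The gripper opens to 85 mm and grips with 20 to 120 N. Pads are 22 mm wide; open, the fingers measure 114 mm over their backs; the gripper's body (76 mm by 85 mm) begins 54 mm behind the grasp point. The pads swing forward as they close: fully open they stand 13 mm farther back than shut.
Start: joints at [-1.175, 0.332, -0.065, 1.46, 0.022, 1.35, -0.088], TCP at [0.254, 0.571, 0.231] pointing down, gripper open.
Joint ranges: [-2.6, 2.6], [-0.5, 2.12], [-1.47, 1.34], [0.16, 2.42], [-1.27, 4.41], [0.06, 2.06], [-2.6, 2.6]. Speed limits (rad/s): [2.22, 2.22, 2.79, 2.79, 3.14, 3.14, 3.14].

### API

Orientations are given as a unit quaternion [x, y, z, w].
In Python, from workcell import monitor, camera, ticket, regions_of gives the robot as it stands.
- The arm moves only by the tool step_arm, never from a script. Its argument "increments" is a list of rows, each a list of 5 numbers: the finger opening in m, from 0 to 0.0854, then the shift along the world's x, y, z in m, then the turn about the world's z in rad. A call has 1 to 12 rows; each row shifts and turns the commanded pose from where the row before left it; what a row does not reach is not made up. A row lasts 1/12 s, in which the tool goes at most 41.7 mm and 7.16 degrees, less where a joint would pass 70% of its speed; a pose out of reach is approached as far as the arm can. A call with a gripper value outside its range is refused whole. The fingers move at their own pace and stop on an object; "force" is the grip in N (left out, the last holds). Time passes only in rows, so rows that do not move let the fingers close. It gives the time, the measured TCP pose, the force and the opening at its end, in the units of the state.
- monitor.get_obs(): the state, without advancing time (a new reading comes with each control period).
- camera(name): name is "side" or "top"; returns a dict with "color" (400x640x3 uint8, red, green, blue), "range_z" (400x640 float32, m along the optical axis (not along the pixel's ray), 0 where there is no reading), "fx", "fy", "cx", "cy" (pixels), "cam_to_world" (4x4, takes a point from camera to world coordinates). Camera axes: x right, y up, looking along -z (the intrinsics and any distortion apply to the point x, -y, -z); pixel columns grow to the right and rows downward; lengths in m; the calibration is good to about 2 mm. A picture is of the moment at which its call begins.
- ticket.hand_in(): hands the job in, once; it reports no verdict.
Trained networks look in a picture, given as the dict that the camera call returned (one of the last four; its "shot" number tells which), for a name from the list of things; names that differ only in an ending like _2 or _b are one class to them, and where a whole thing is asked for, a point or a joint stands for the part that bears it (a point fixed in the world has none). Each returns a list of dicts, best first, with "p" (0 to 1); they miss things now and then, are a little off and sometimes report something else, mostly with a low value. They report only what shows in the picture. A call takes as long as a camera call. They do not tell look-alikes from the thing itself.
- regions_of(picture, query): "region" (400x640 bool, what is visible of it) and "centre" ([row, column] in pixels, amid what is visible of it).
The state is a dict: "clock": time; "joint_pos": joint angles; "joint_velocities": joint speeds; "tau": joint torques, N m; "position": TCP position; "ee_rot": TCP orientation; "ft_force": force on the tool from outside, world axes, zero at the start; "torque": the same for the moment, N m; "grip_width": opening from 0.0 (shut) to 1.0 (fully open).
Only numpy, scipy, OpenCV 4.12 (cv2) and the standard library are available. Lean on these libraries where they do the work, as an engineer would, in place of code of your own. Each camera call takes 0.05 s, during which the arm holds its last target. There are 200 camera calls.

## Working session

There is one attempt and no reset: what is moved stays moved. The work goes in short steps, Python scripts to look and compute and a tool call to move; the robot and the scene stay as the last step left them, time stands still between calls to the robot, and variables do not carry over. Pictures are saved under pics/ and viewed, about 12 in all and at most 16, crops included, and the job is handed in when it is done.

Besides the shell and the picture viewer there is one more tool, called after "Call:" as name(argument=value, ...), one argument or row to a line, values as JSON. step_arm: Moves the arm, as the interface text tells. Its arguments: {"type":"object","properties":{"increments":{"type":"array"},"force":{"type":"number"}},"required":["increments"]}

```bash
mkdir -p pics
cat > h.py <<'E'
import numpy as np, cv2
from workcell import monitor, camera, ticket, regions_of
def pts(p,m=None):
    z=p["range_z"]; h,w=z.shape
    v,u=np.mgrid[0:h,0:w]
    X=np.stack([(u-p["cx"])/p["fx"]*z,-(v-p["cy"])/p["fy"]*z,-z,np.ones_like(z)],-1)
    W=X@np.array(p["cam_to_world"]).T
    W=W[...,:3]; W[z<=0]=np.nan
    return W if m is None else W[m&(z>0)]
def save(p,n,crop=None,s=1):
    c=p["color"][...,::-1]
    if crop: c=c[crop[0]:crop[1],crop[2]:crop[3]]
    cv2.imwrite("pics/"+n,cv2.resize(c,None,fx=s,fy=s))
E
python3 - <<'E'
from h import *
o=monitor.get_obs();print(o)
for n in("top","side"):
    p=camera(n);save(p,n+"0.png");print(n,[k for k in p],np.round(p["cam_to_world"],3).tolist(),p["fx"])
    for q in "rack pencil_box tub jar can tray folder ink_bottle".split():
        for r in regions_of(p,q)[:4]:
            P=pts(p,r["region"])
            print(q,round(r["p"],2),np.round(r["centre"]),r["region"].sum(),np.round(np.median(P,0),3),np.round(np.percentile(P,3,0),3),np.round(np.percentile(P,97,0),3))
E
```

```text
{'clock': 0.0, 'joint_pos': array([-1.17462446,  0.33285451, -0.06470085,  1.46091781,  0.02161386,
        1.34987344, -0.08849146]), 'joint_velocities': array([-3.14524421e-05,  3.16864973e-04,  7.70756191e-04, -1.73281426e-03,
       -2.35199643e-04, -1.71185382e-03,  1.08177369e-03]), 'tau': array([-1.41197241e-03, -6.25443220e+01,  4.83196252e-02, -3.91608810e+01,
        1.60634582e-02,  9.75132192e-03, -1.77320840e-05]), 'position': array([0.25401212, 0.5706651 , 0.23053799]), 'ee_rot': array([ 0.14649319,  0.69173866, -0.14744143,  0.69159121]), 'ft_force': array([ 0.75431062,  0.11614222, -0.33225179]), 'torque': array([ 0.059483  , -0.03982183,  0.00596614]), 'grip_width': 1.0035417799830786}
top ['color', 'range_z', 'fx', 'fy', 'cx', 'cy', 'cam_to_world', 'shot'] [[0.024, 0.989, -0.148, 0.377], [-1.0, 0.022, -0.018, -0.011], [-0.014, 0.149, 0.989, 1.134], [0.0, 0.0, 0.0, 1.0]] 470.1361529169272
rack 0.6 [149. 320.] 7493 [0.682 0.002 0.026] [ 0.549 -0.136  0.008] [0.761 0.137 0.11 ]
pencil_box 0.92 [138. 327.] 3098 [ 0.676 -0.001  0.047] [ 0.643 -0.103  0.024] [0.715 0.103 
[... 1431 characters left out ...]
.707 -0.075  0.042] [ 0.549 -0.147  0.004] [0.76  0.121 0.108]
can 0.8 [165. 321.] 422 [0.577 0.087 0.072] [0.56  0.079 0.021] [0.598 0.108 0.11 ]
can 0.58 [158. 287.] 434 [0.494 0.15  0.059] [0.476 0.142 0.004] [0.515 0.171 0.099]
can 0.5 [199. 250.] 358 [0.367 0.037 0.035] [0.343 0.022 0.002] [0.39  0.054 0.058]
tray 0.67 [137. 275.] 2603 [0.462 0.311 0.003] [ 0.33   0.234 -0.002] [0.611 0.373 0.016]
folder 0.91 [311. 306.] 6776 [ 0.463 -0.314  0.001] [ 0.346 -0.383 -0.003] [ 0.589 -0.235  0.004]
ink_bottle 0.64 [198. 249.] 363 [0.367 0.037 0.034] [ 0.344  0.022 -0.002] [0.39  0.055 0.058]
ink_bottle 0.44 [312. 309.] 6768 [ 0.463 -0.313  0.001] [ 0.346 -0.383 -0.003] [ 0.589 -0.235  0.004]
```

```bash
cat >> h.py <<'E'
def rect(P):
    (c,s,a)=cv2.minAreaRect(P[:,:2].astype(np.float32)*1000); return np.round(c,1),np.round(s,1),round(a,2)
def lid(P,dz=.006):
    t=np.percentile(P[:,2],90); Q=P[abs(P[:,2]-t)<dz]; c,r=cv2.minEnclosingCircle(Q[:,:2].astype(np.float32)*1000)
    return "lid z %.3f"%t,np.round(c,1),round(r,1),np.round(Q.mean(0)*1000,1)
E
python3 - <<'E'
from h import *
for n in("top","side"):
    p=camera(n);W=pts(p)
    if n=="top": save(p,"top1.png",(60,300,130,520),2)
    else: save(p,"side1.png",(80,280,220,460),2.5)
    for q in "tub jar can ink_bottle".split():
        for r in regions_of(p,q)[:2]:
            m=cv2.erode(r["region"].astype(np.uint8),np.ones((2,2)))>0
            print(n,q,lid(pts(p,m)),"rgb",p["color"][r["region"]].mean(0).round())
    for q in "tray folder pencil_box rack".split():
        r=regions_of(p,q)[0]; P=pts(p,r["region"]);print(n,q,rect(P))
    x,y,z=W[...,0],W[...,1],W[...,2]
    m=(z>.068)&(z<.09)&(x>.62)&(x<.70)&(abs(y)<.1);print("grip",m.sum(),rect(W[m]),np.median(W[m],0).round(4))
    m=(z>.036+.004)&(z<.056)&(x>.64)&(x<.70)&(abs(y)<.13);print("boxlid",m.sum(),rect(W[m]),np.median(W[m],0).round(4))
    m=(z>.10)&(z<.12)&(x>.69)&(abs(y)<.2);print("board",m.sum(),rect(W[m]),np.median(W[m],0).round(4))
    m=(abs(z)<.008)&(abs(x-.2)<.05)&(abs(y)<.2);print("table",np.median(z[m]))
E
```

```text
top tub ('lid z 0.072', array([ 477.4, -121.5]), 28.6, array([ 476.5, -121.3,   69.6])) rgb [162. 110. 122.]
top tub ('lid z 0.084', array([576.8,   1.7]), 27.9, array([576.6,   1.1,  81.4])) rgb [101.  96.  94.]
top jar ('lid z 0.094', array([577.1, -94.6]), 22.4, array([576.6, -94.9,  91.5])) rgb [117.  89.  61.]
top can ('lid z 0.113', array([581.3, 105.2]), 13.1, array([580.6, 105. , 111.5])) rgb [123. 121. 113.]
top can ('lid z 0.100', array([496.5, 167.5]), 12.9, array([496.2, 167.7,  99.1])) rgb [96. 79. 99.]
top ink_bottle ('lid z 0.061', array([366.8,  50.1]), 12.6, array([366.9,  50.5,  59.7])) rgb [62. 85. 63.]
top ink_bottle ('lid z 0.084', array([577.4,   2. ]), 28.1, array([576.9,   1.2,  81.4])) rgb [101.  96.  94.]
top tray (array([472.1, 311.4]), array([129.6, 307.7]), 82.51)
top folder (array([ 468.7, -305.5]), array([261.3, 154.7]), 7.96)
top pencil_box (array([680.1,   1.4]), array([ 77.4, 223.8]), 0.14)
top rack (array([674.7,   1. ]), array([259.8, 289.2]), 0.22)
grip 171 (array([6.684e+02, 2.000e-01]), array([50.5, 16.3]), 1.24) [ 6.664e-01 -6.000e-04  7.710e-0
[... 354 characters left out ...]
 ('lid z 0.069', array([ 477. , -127.9]), 27.9, array([ 477.3, -129.2,   67.1])) rgb [163. 103. 110.]
side jar ('lid z 0.090', array([ 577.2, -102.7]), 21.2, array([ 576.9, -103.6,   89.4])) rgb [125.  89.  65.]
side can ('lid z 0.106', array([580.7,  99.6]), 12.8, array([580.8,  96.8, 106.8])) rgb [126. 124. 117.]
side can ('lid z 0.092', array([495.7, 163.2]), 13.5, array([496. , 159.8,  93.5])) rgb [96. 76. 97.]
side ink_bottle ('lid z 0.056', array([366.5,  44.1]), 11.6, array([366.6,  43.1,  56.5])) rgb [70. 84. 61.]
side tray (array([467.8, 278.8]), array([227.7, 301.5]), 84.94)Traceback (most recent call last):
  File "<stdin>", line 11, in <module>
IndexError: list index out of range
```

View pics/top1.png

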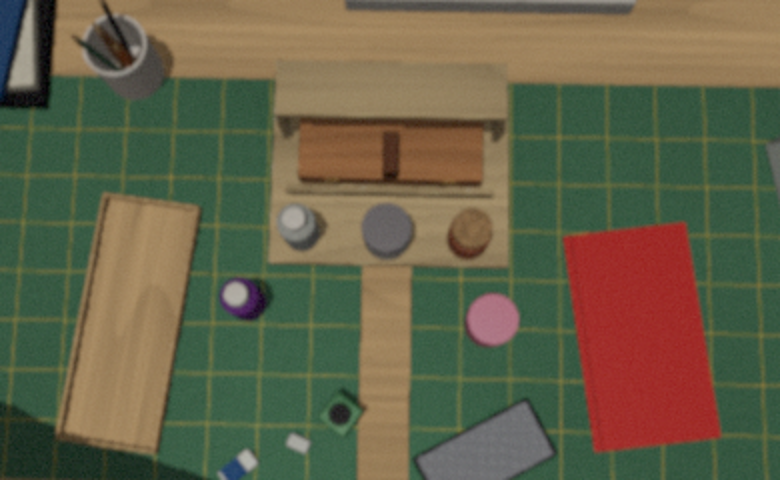

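View pics/side1.png

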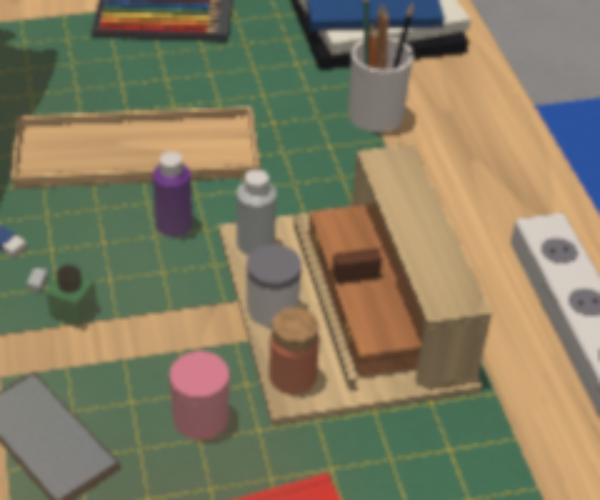

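The view shows, in crop pixels, the silver can at (300,226), the grey-lidded tub at (387,230) and the jar at (470,232), all on the rack ledge. The purple can at (242,298) and the pink tub at (493,320) stand off the rack and are not meant. The tray is on the left and the folder on the right. I'll keep the jaws along world y and start with the can.

Call:
step_arm(
  increments=[
    [0.085,0.0217,-0.031,0,0.035],
    [0.085,0.0217,-0.031,0,0.035],
    [0.085,0.0217,-0.031,0,0.035],
    [0.085,0.0217,-0.031,0,0.035],
    [0.085,0.0217,-0.031,0,0.035],
    [0.085,0.0217,-0.031,0,0.035],
    [0.085,0.0217,-0.031,0,0.035],
    [0.085,0.0217,-0.031,0,0.035],
    [0.085,0.0217,-0.031,0,0.035],
    [0.085,0.0217,-0.031,0,0.035],
    [0.085,0.0217,-0.031,0,0.035],
    [0.085,0.0217,-0.031,0,0.035],
  ],
  force=30,
)

```text
clock: 2.7
position: [0.5154, 0.1974, 0.2316]
ee_rot: [-0.001, 0.707, 0.001, 0.707]
ft_force: [-0.4, 0.4, 0.1]
grip_width: 0.996
```

Call:
step_arm(
  increments=[
    [0.085,0.022,-0.031,0,0],
    [0.085,0.022,-0.031,0,0],
    [0.085,0.022,-0.034,0,0],
    [0.085,0,0,-0.02,0],
    [0.085,0,0,-0.02,0],
    [0.085,0,0,0,0],
    [0.085,0,0,0,0],
  ],
)

```text
clock: 3.28
position: [0.5799, 0.1032, 0.1909]
ee_rot: [-0.001, 0.708, 0.0, 0.706]
ft_force: [-0.8, 0.5, 0.9]
grip_width: 0.995
```

Call:
step_arm(
  increments=[
    [0.085,0,0,-0.03,0],
    [0.085,0,0,-0.03,0],
    [0.085,0,0,-0.03,0],
    [0.085,0,0,-0.03,0],
    [0.085,0,0,-0.018,0],
    [0.085,0,0,0,0],
    [0.085,0,0,0,0],
  ],
)

```text
clock: 3.87
position: [0.5809, 0.1036, 0.0544]
ee_rot: [-0.001, 0.707, 0.001, 0.707]
ft_force: [0.1, -0.4, -0.1]
grip_width: 0.996
```

Run:
```python
from h import *
p=camera("side");save(p,"s2.png",(80,280,220,460),2.5)
```

```text
(no output)
```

View pics/s2.png

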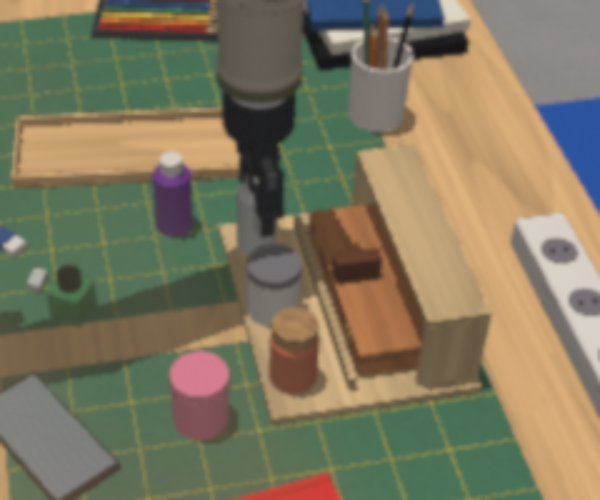

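The near finger covers the can at (262,200). Allowing for the camera's skew it is centred, so I'll close.

Call:
step_arm(
  increments=[
    [0.036,0,0,0,0],
    [0.036,0,0,0,0],
    [0.036,0,0,0,0],
    [0.036,0,0,0,0],
    [0.036,0,0,0,0],
    [0.036,0,0,0,0],
    [0.036,0,0,0,0],
    [0.036,0,0,0,0],
  ],
  force=35,
)

```text
clock: 4.58
position: [0.5813, 0.1033, 0.0546]
ee_rot: [-0.0, 0.707, 0.001, 0.708]
ft_force: [-1.0, 0.2, 7.2]
grip_width: 0.504
```

Call:
step_arm(
  increments=[
    [0.036,0,0,0.015,0],
    [0.036,0,0,0.03,0],
    [0.036,0,0,0.03,0],
    [0.036,0,0,0.03,0],
    [0.036,0,0,0.025,0],
    [0.036,0,0,0,0],
  ],
)

```text
clock: 5.08
position: [0.5829, 0.1033, 0.189]
ee_rot: [0.001, 0.704, 0.001, 0.71]
ft_force: [1.4, 0.5, -1.7]
grip_width: 0.502
```

Call:
step_arm(
  increments=[
    [0.036,-0.002,0.015,0,0],
    [0.036,-0.004,0.03,0,0],
    [0.036,-0.004,0.03,0,0],
    [0.036,-0.004,0.03,0,0],
    [0.036,-0.004,0.03,0,0],
    [0.036,-0.004,0.03,0,0],
    [0.036,-0.003,0.02,0,0],
    [0.036,-0.002,0.01,0,0],
    [0.036,0,0,0,0],
    [0.036,0,0,-0.02,0],
    [0.036,0,0,-0.03,0],
    [0.036,0,0,-0.03,0],
  ],
)

```text
clock: 6.08
position: [0.5549, 0.2957, 0.1031]
ee_rot: [0.0, 0.706, -0.0, 0.708]
ft_force: [0.0, 0.9, -3.1]
grip_width: 0.504
```

Call:
step_arm(
  increments=[
    [0.036,0,0,-0.03,0],
    [0.036,0,0,-0.02,0],
    [0.036,0,0,-0.006,0],
    [0.036,0,0,0,0],
    [0.036,0,0,0,0],
  ],
)

```text
clock: 6.5
position: [0.5544, 0.2957, 0.0475]
ee_rot: [0.0, 0.707, -0.001, 0.707]
ft_force: [0.6, -0.7, -2.7]
grip_width: 0.507
```

Call:
step_arm(
  increments=[
    [0.036,0,0,-0.001,0],
    [0.036,0,0,0,0],
    [0.085,0,0,0,0],
    [0.085,0,0,0,0],
    [0.085,0,0,0,0],
    [0.085,0,0,0,0],
    [0.085,0,0,0,0],
    [0.085,0,0,0,0],
  ],
)

```text
clock: 7.17
position: [0.5535, 0.2981, 0.0464]
ee_rot: [-0.0, 0.707, 0.001, 0.707]
ft_force: [-0.2, -0.5, -0.9]
grip_width: 0.999
```

Call:
step_arm(
  increments=[
    [0.085,0,0,0.01,0],
    [0.085,0,0,0.03,0],
    [0.085,0,0,0.03,0],
    [0.085,0,0,0.03,0],
    [0.085,0,0,0.03,0],
    [0.085,0.001,-0.03,0,0],
    [0.085,0.001,-0.035,0,0],
    [0.085,0.003,-0.035,0,0],
    [0.085,0.003,-0.035,0,0],
    [0.085,0.003,-0.035,0,0],
    [0.085,0.003,-0.035,0,0],
    [0.085,0.003,-0.035,0,0],
  ],
)

```text
clock: 8.17
position: [0.5705, 0.0563, 0.1774]
ee_rot: [-0.0, 0.707, 0.001, 0.707]
ft_force: [1.3, 0.1, 0.4]
grip_width: 0.996
```

Call:
step_arm(
  increments=[
    [0.085,0.003,-0.033,0,0],
    [0.085,0.003,-0.021,0,0],
    [0.085,0,0,0,0],
    [0.085,0,0,0,0],
  ],
)

```text
clock: 8.5
position: [0.5767, 0.0026, 0.1772]
ee_rot: [0.001, 0.707, -0.001, 0.707]
ft_force: [-0.0, 0.5, 0.3]
grip_width: 0.995
```

Call:
step_arm(
  increments=[
    [0.085,0,-0.002,-0.02,0],
    [0.085,0,0,-0.03,0],
    [0.085,0,0,-0.03,0],
    [0.085,0,0,-0.03,0],
    [0.085,0,0,-0.025,0],
    [0.085,0,0,-0.006,0],
    [0.085,0,0,0,0],
    [0.05,0,0,0,0],
    [0.05,0,0,0,0],
    [0.05,0,0,0,0],
    [0.05,0,0,0,0],
    [0.05,0,0,0,0],
  ],
)

```text
clock: 9.5
position: [0.578, 0.0023, 0.0375]
ee_rot: [-0.0, 0.706, 0.001, 0.708]
ft_force: [-1.0, -0.0, 6.7]
grip_width: 0.671
```

Call:
step_arm(
  increments=[
    [0.05,0,0,0,0],
    [0.05,0,0,0,0],
  ],
)

```text
clock: 9.67
position: [0.578, 0.0023, 0.0375]
ee_rot: [-0.0, 0.706, 0.001, 0.708]
ft_force: [-0.7, 0.8, 8.4]
grip_width: 0.669
```

Call:
step_arm(
  increments=[
    [0.05,0,0,0.015,0],
    [0.05,0,0,0.03,0],
    [0.05,0,0,0.03,0],
    [0.05,0,0,0.03,0],
    [0.05,0,0,0.025,0],
    [0.05,-0.005,0.015,0,0],
    [0.05,-0.01,0.03,0,0],
    [0.05,-0.01,0.03,0,0],
    [0.05,-0.01,0.03,0,0],
    [0.05,-0.01,0.03,0,0],
    [0.05,-0.01,0.03,0,0],
    [0.05,-0.01,0.03,0,0],
  ],
)

```text
clock: 10.67
position: [0.511, 0.1984, 0.1663]
ee_rot: [-0.0, 0.707, 0.001, 0.708]
ft_force: [0.8, -0.5, -2.1]
grip_width: 0.671
```

Call:
step_arm(
  increments=[
    [0.05,-0.01,0.03,0,0],
    [0.05,-0.01,0.03,0,0],
    [0.05,-0.01,0.03,0,0],
    [0.05,-0.008,0.018,0,0],
    [0.05,-0.004,0.006,0,0],
    [0.05,0,0,-0.02,0],
    [0.05,0,0,-0.03,0],
    [0.05,0,0,-0.03,0],
    [0.05,0,0,-0.03,0],
    [0.05,0,0,-0.02,0],
    [0.05,0,0,-0.005,0],
    [0.05,0,0,0,0],
  ],
)

```text
clock: 11.67
position: [0.4698, 0.3096, 0.0304]
ee_rot: [-0.0, 0.707, -0.001, 0.707]
ft_force: [1.0, -0.1, -0.8]
grip_width: 0.666
```

Call:
step_arm(
  increments=[
    [0.085,0,0,0,0],
    [0.085,0,0,0,0],
    [0.085,0,0,0,0],
    [0.085,0,0,0,0],
    [0.085,0,0,0,0],
    [0.085,0,0,0,0],
    [0.085,0,0,0.01,0],
    [0.085,0,0,0.03,0],
    [0.085,0,0,0.03,0],
    [0.085,0,0,0.03,0],
    [0.085,0,0,0.03,0],
    [0.085,0,0,0.02,0],
  ],
)

```text
clock: 12.67
position: [0.4703, 0.3114, 0.1844]
ee_rot: [0.0, 0.706, 0.001, 0.708]
ft_force: [0.4, 0.1, -0.5]
grip_width: 0.99
```

Call:
step_arm(
  increments=[
    [0.085,0.009,-0.034,0,0],
    [0.085,0.009,-0.034,0,0],
    [0.085,0.009,-0.034,0,0],
    [0.085,0.009,-0.034,0,0],
    [0.085,0.009,-0.034,0,0],
    [0.085,0.009,-0.034,0,0],
    [0.085,0.009,-0.034,0,0],
    [0.085,0.009,-0.034,0,0],
    [0.085,0.009,-0.034,0,0],
    [0.085,0.009,-0.034,0,0],
    [0.085,0.009,-0.034,0,0],
    [0.085,0.008,-0.034,0,0],
  ],
)

```text
clock: 13.67
position: [0.5769, -0.0986, 0.1813]
ee_rot: [-0.0, 0.707, 0.001, 0.707]
ft_force: [1.4, 0.1, -0.6]
grip_width: 0.993
```

Call:
step_arm(
  increments=[
    [0.085,0,0,-0.02,0],
    [0.085,0,0,-0.03,0],
    [0.085,0,0,-0.03,0],
    [0.085,0,0,-0.03,0],
    [0.085,0,0,-0.025,0],
    [0.085,0,0,-0.006,0],
    [0.085,0,0,0,0],
  ],
)

```text
clock: 14.25
position: [0.5755, -0.0968, 0.0384]
ee_rot: [-0.0, 0.708, 0.001, 0.706]
ft_force: [0.3, 0.9, -0.3]
grip_width: 0.993
```

Call:
step_arm(
  increments=[
    [0.042,0,0,0,0],
    [0.042,0,0,0,0],
    [0.042,0,0,0,0],
    [0.042,0,0,0,0],
    [0.042,0,0,0,0],
    [0.042,0,0,0,0],
    [0.042,0,0,0,0],
    [0.042,0,0,0.015,0],
    [0.042,0,0,0.03,0],
    [0.042,0,0,0.03,0],
    [0.042,0,0,0.03,0],
    [0.042,0,0,0.025,0],
  ],
)

```text
clock: 15.25
position: [0.5769, -0.0972, 0.1725]
ee_rot: [-0.0, 0.706, 0.0, 0.708]
ft_force: [1.0, -0.1, -1.7]
grip_width: 0.572
```

Call:
step_arm(
  increments=[
    [0.042,-0.007,0.016,0,0],
    [0.042,-0.0145,0.032,0,0],
    [0.042,-0.0145,0.032,0,0],
    [0.042,-0.0145,0.032,0,0],
    [0.042,-0.0145,0.032,0,0],
    [0.042,-0.0145,0.032,0,0],
    [0.042,-0.0145,0.032,0,0],
    [0.042,-0.0145,0.032,0,0],
    [0.042,-0.0145,0.032,0,0],
    [0.042,-0.0145,0.032,0,0],
    [0.042,-0.0145,0.032,0,0],
    [0.042,-0.0145,0.032,0,0],
  ],
)

```text
clock: 16.25
position: [0.4093, 0.2724, 0.1705]
ee_rot: [0.0, 0.707, 0.001, 0.708]
ft_force: [1.0, 0.4, -1.6]
grip_width: 0.572
```

Call:
step_arm(
  increments=[
    [0.042,-0.0145,0.032,0,0],
    [0.042,-0.009,0.02,0,0],
    [0.042,0,0,0,0],
    [0.042,0,0,-0.02,0],
    [0.042,0,0,-0.03,0],
    [0.042,0,0,-0.03,0],
    [0.042,0,0,-0.03,0],
    [0.042,0,0,-0.02,0],
    [0.042,0,0,-0.009,0],
    [0.042,0,0,0,0],
    [0.042,0,0,0,0],
  ],
)

```text
clock: 17.17
position: [0.3874, 0.3228, 0.0313]
ee_rot: [0.0, 0.707, 0.0, 0.707]
ft_force: [-0.1, -0.3, -1.7]
grip_width: 0.572
```

Call:
step_arm(
  increments=[
    [0.085,0,0,0,0],
    [0.085,0,0,0,0],
    [0.085,0,0,0,0],
    [0.085,0,0,0,0],
    [0.085,0,0,0,0],
    [0.085,0,0,0,0],
    [0.085,0,0,0.01,0],
    [0.085,0,0,0.03,0],
    [0.085,0,0,0.03,0],
    [0.085,0,0,0.03,0],
    [0.085,0,0,0.03,0],
    [0.085,0,0,0.03,0],
  ],
)

```text
clock: 18.17
position: [0.3864, 0.3228, 0.1927]
ee_rot: [-0.0, 0.707, 0.001, 0.707]
ft_force: [1.5, 0.9, 0.0]
grip_width: 0.993
```

Call:
step_arm(
  increments=[
    [0.085,0.015,-0.035,0,0],
    [0.085,0.015,-0.035,0,0],
    [0.085,0.015,-0.035,0,0],
    [0.085,0.015,-0.035,0,0],
    [0.085,0.015,-0.035,0,0],
    [0.085,0.015,-0.035,0,0],
    [0.085,0.015,-0.035,0,0],
    [0.085,0.015,-0.035,0,0],
    [0.085,0.015,-0.035,0,0],
    [0,0,0,0,0],
    [0,0,0,0,0],
    [0,0,0,0,0],
  ],
)

```text
clock: 19.17
position: [0.5214, 0.0085, 0.1907]
ee_rot: [-0.0, 0.707, 0.001, 0.707]
ft_force: [0.4, 0.8, -0.5]
grip_width: 0.605
```

Run:
```python
from h import *
print(monitor.get_obs()["position"])
for n in("top","side"):
    p=camera(n);W=pts(p);save(p,n+"3.png")
    x,y,z=W[...,0],W[...,1],W[...,2]
    for q in "tub jar can tray folder".split():
        for r in regions_of(p,q)[:2]:
            P=pts(p,r["region"])
            print(n,q,round(r["p"],2),np.round(r["centre"]),lid(P) if q not in("tray","folder") else rect(P))
    m=(z>.068)&(z<.09)&(x>.62)&(x<.70)&(abs(y)<.1);print("grip",m.sum(),rect(W[m]) if m.sum()>5 else 0)
    m=(abs(z)<.02)&(abs(y+.3)<.13)&(abs(x-.46)<.17)&(p["color"][...,0]>120)&(p["color"][...,1]<60);print("red",m.sum(),rect(W[m]),W[m].mean(0))
```

```text
[0.52140835 0.00848438 0.19071654]
top tub 0.6 [217. 189.] ('lid z 0.076', array([469.9, 309.7]), 29.0, array([469.7, 309.9,  74.1]))
top tub 0.58 [219. 374.] ('lid z 0.072', array([ 477.7, -120.2]), 28.5, array([ 477.4, -120.2,   69.5]))
top can 0.78 [207. 251.] ('lid z 0.100', array([496.1, 167.9]), 12.9, array([496. , 167.4,  99.3]))
top can 0.61 [183. 196.] ('lid z 0.105', array([553.2, 297.3]), 13.1, array([552.7, 297.1, 104.2]))
top tray 0.7 [226. 207.] (array([471.8, 312.3]), array([128.3, 304.4]), 82.94)
top folder 0.9 [227. 451.] (array([ 469.4, -305.3]), array([260.6, 153.1]), 8.03)
grip 0 0
red 6671 (array([ 467.8, -305.1]), array([259.3, 150.9]), 7.94) [ 0.4657937  -0.30516121  0.00247239]
side tub 0.91 [130. 271.] ('lid z 0.073', array([468.9, 305.5]), 31.2, array([469.1, 304.3,  71.5]))
side tub 0.71 [235. 293.] ('lid z 0.069', array([ 477.8, -126.8]), 28.6, array([ 477.1, -127.9,   67.3]))
side jar 0.85 [130. 245.] ('lid z 0.082', array([384.7, 321.2]), 26.4, array([386.1, 317.6,  81. ]))
side can 0.65 [159. 289.] ('lid z 0.094', array([498.3, 163.5]), 15.4, array([495.7, 161.9,  95.3]))
side can 0.24 [144. 264.] ('lid z 0.014', array([472.1, 305.7]), 159.9, array([447.4, 287.3,  13. ]))
side tray 0.9 [144. 264.] (array([465.7, 269.4]), array([201.7, 299.8]), 82.01)
side folder 0.62 [312. 306.] (array([ 467.3, -306.8]), array([261. , 153.7]), 7.76)
grip 121 (array([667.5,  -4.4]), array([49.4, 21.1]), 3.87)
red 0 (array([0., 0.]), array([0., 0.]), 0.0) [nan nan nan]<stdin>:11: RuntimeWarning: Mean of empty slice.
  ret = um.true_divide(
```

View pics/top3.png

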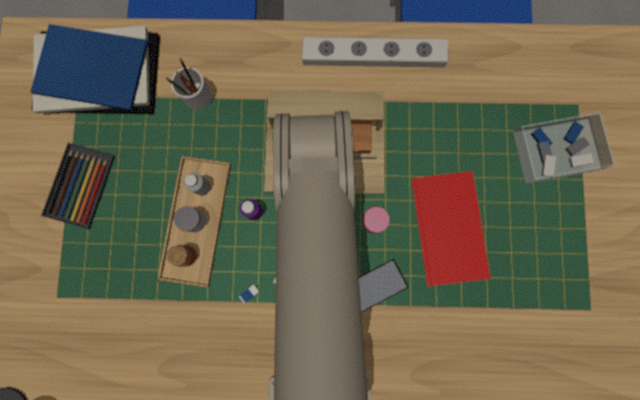

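View pics/side3.png

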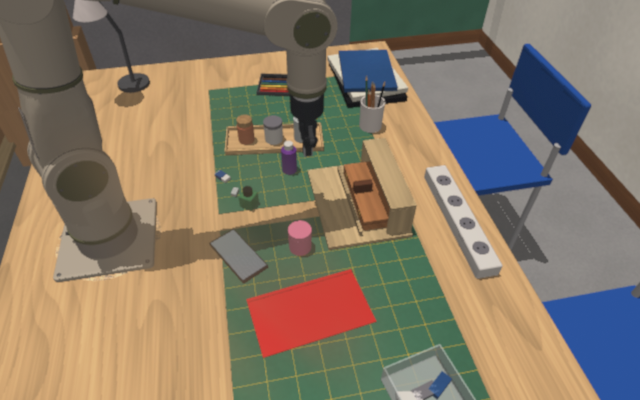

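The jar, tub and can stand in the tray at pixels (180,256), (189,218) and (196,183). The top camera agrees with the arm to about 1 mm. Next is the box's grip.

Call:
step_arm(
  increments=[
    [0.06,0.03,-0.0015,0,0],
    [0.06,0.03,-0.0015,0,0],
    [0.06,0.03,-0.0015,0,0],
    [0.06,0.03,-0.0015,0,0],
    [0.06,0.03,-0.0015,0,0],
    [0.06,0,0,-0.02,0],
    [0.06,0,0,-0.03,0],
    [0.06,0,0,-0.03,0],
    [0.06,0,0,-0.03,0],
    [0.06,0,0,-0.02,0],
    [0.06,0,0,-0.006,0],
    [0.06,0,0,0,0],
  ],
)

```text
clock: 20.77
position: [0.6704, 0.0006, 0.0526]
ee_rot: [-0.001, 0.708, 0.0, 0.706]
ft_force: [0.8, -0.4, 0.9]
grip_width: 0.703
```

Run:
```python
from h import *
print(monitor.get_obs()["position"])
p=camera("side");save(p,"s4.png",(100,270,270,430),3.5)
```

```text
[6.70435676e-01 5.52542810e-04 5.25617965e-02]
```

View pics/s4.png

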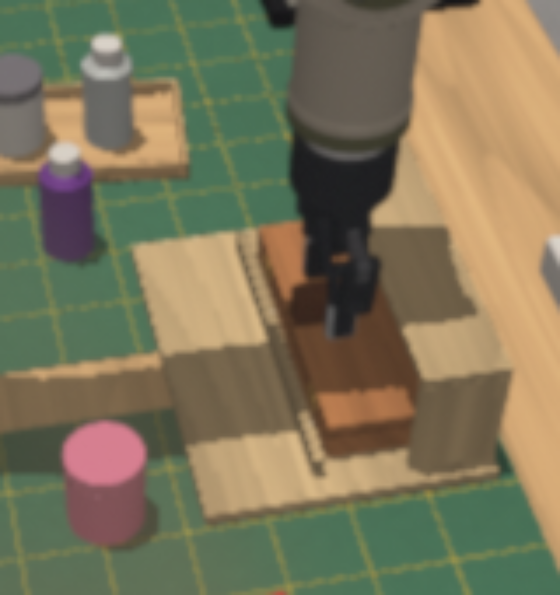

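The fingers straddle the dark bar at (320,300). I'll close gradually.

Call:
step_arm(
  increments=[
    [0.04,0,0,0,0],
    [0.03,0,0,0,0],
    [0.01,0,0,0,0],
    [0.01,0,0,0,0],
    [0.01,0,0,0,0],
    [0.01,0,0,0,0],
    [0.01,0,0,0,0],
    [0.01,0,0,0,0],
  ],
  force=90,
)

```text
clock: 21.48
position: [0.6725, 0.0002, 0.0561]
ee_rot: [-0.0, 0.706, 0.0, 0.708]
ft_force: [-1.7, -0.1, 6.3]
grip_width: 0.187
```

Call:
step_arm(
  increments=[
    [0.01,0,0,0.008,0],
    [0.01,0,0,0.01,0],
    [0.01,0,0,0.01,0],
    [0.01,0,0,0,0],
    [0.01,0,0,0,0],
    [0.01,0,0,0,0],
  ],
)

```text
clock: 21.98
position: [0.6714, 0.0006, 0.0822]
ee_rot: [-0.0, 0.707, 0.001, 0.707]
ft_force: [-0.4, -0.4, -2.9]
grip_width: 0.19
```

Run:
```python
from h import *
p=camera("side");save(p,"s5.png",(100,270,270,430),3.5)
W=pts(p);x,y,z=W[...,0],W[...,1],W[...,2]
r=regions_of(p,"pencil_box")
for q in r[:1]:
    P=pts(p,q["region"]);print(q["p"],np.percentile(P,[5,50,90],0).round(3))
    A=P[(P[:,1]<-.02)]; h=np.percentile(A[:,2],80); A=A[abs(A[:,2]-h)<.006]; c,*_=np.linalg.lstsq(np.c_[A[:,:2],np.ones(len(A))],A[:,2],rcond=None);print("slope",c,len(A),h)
```

```text
0.93 [[ 0.641 -0.111  0.043]
 [ 0.663 -0.047  0.071]
 [ 0.7    0.063  0.074]]
slope [0.00198073 0.01002804 0.070898  ] 749 0.0726418785297811
```

View pics/s5.png

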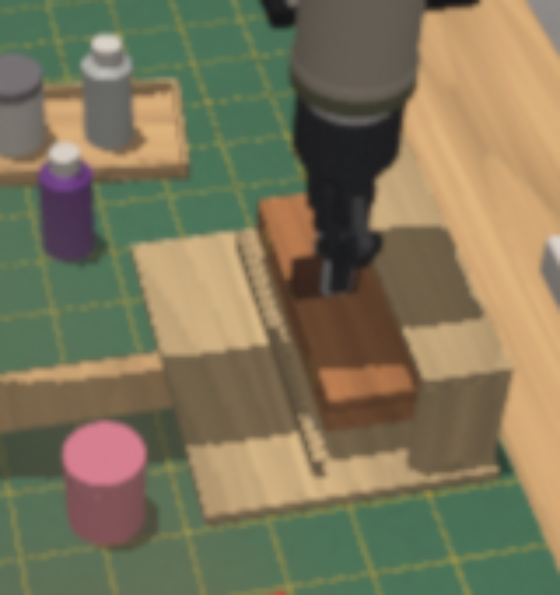

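The box is level and about 26 mm up, clear of the rail. Now I'll draw it out.

Call:
step_arm(
  increments=[
    [0.01,-0.006,0,0,0],
    [0.01,-0.012,0,0,0],
    [0.01,-0.015,0,0,0],
    [0.01,-0.015,0,0,0],
    [0.01,-0.015,0,0,0],
    [0.01,-0.015,0,0,0],
    [0.01,-0.012,0,0,0],
    [0.01,-0.01,0.0,0.0,0],
    [0.01,-0.01,0,0.012,0],
    [0.01,0,0,0.02,0],
    [0.01,0,0,0.025,0],
    [0.01,0,0,0.025,0],
  ],
)

```text
clock: 23.08
position: [0.5604, 0.0004, 0.1647]
ee_rot: [-0.0, 0.708, 0.0, 0.707]
ft_force: [1.0, -0.0, -2.4]
grip_width: 0.188
```

Call:
step_arm(
  increments=[
    [0.01,0,0,0.02,0],
    [0.01,0,0,0.01,0],
    [0.01,-0.004,-0.01,0,-0.06],
    [0.01,-0.006,-0.02,0,-0.09],
    [0.01,-0.006,-0.02,0,-0.09],
    [0.01,-0.006,-0.02,0,-0.09],
    [0.01,-0.006,-0.02,0,-0.09],
    [0.01,-0.006,-0.02,0,-0.09],
    [0.01,-0.006,-0.02,0,-0.09],
    [0.01,-0.006,-0.02,0,-0.09],
    [0.01,-0.006,-0.02,0,-0.09],
    [0.01,-0.006,-0.02,0,-0.09],
  ],
)

```text
clock: 24.08
position: [0.5025, -0.1902, 0.1935]
ee_rot: [0.299, 0.641, -0.299, 0.64]
ft_force: [0.3, 0.3, -2.3]
grip_width: 0.193
```

Call:
step_arm(
  increments=[
    [0.01,-0.006,-0.015,0,-0.08],
    [0.01,-0.006,-0.015,0,-0.08],
    [0.01,-0.006,-0.015,0,-0.08],
    [0.01,-0.006,-0.014,0,-0.08],
    [0.01,-0.006,-0.014,0,-0.08],
    [0.01,-0.005,-0.008,0,-0.08],
    [0.01,-0.003,-0.006,0,-0.08],
    [0.01,0,0,-0.02,0],
    [0.01,0,0,-0.03,0],
    [0.01,0,0,-0.03,0],
    [0.01,0,0,0,0],
    [0.01,0,0,0,0],
  ],
)

```text
clock: 25.08
position: [0.4642, -0.276, 0.1133]
ee_rot: [0.463, 0.535, -0.464, 0.533]
ft_force: [0.8, -0.0, -2.3]
grip_width: 0.19
```

Run:
```python
from h import *
print(monitor.get_obs()["position"])
for n in("top","side"):
    p=camera(n);save(p,n+"6.png",(150,400,350,560) if n=="top" else (180,400,170,450),2.5)
    for q in ("pencil_box","folder"):
        for r in regions_of(p,q)[:1]:
            P=pts(p,r["region"])
            if q=="pencil_box":
                h=np.median(P[:,2]);P=P[abs(P[:,2]-h)<.007];print(h)
            print(n,q,rect(P))
```

```text
[ 0.4642044  -0.27604425  0.11329419]
0.10410208544318889
top pencil_box (array([ 486.6, -294.5]), array([186.4, 111.8]), 6.41)
top folder (array([ 461.1, -237.6]), array([118.6, 244.3]), 71.05)
0.10533912934999323
side pencil_box (array([ 471. , -303.2]), array([221.1, 112.5]), 7.61)
side folder (array([ 468.1, -307.3]), array([261.7, 153.9]), 7.37)
```

View pics/side6.png

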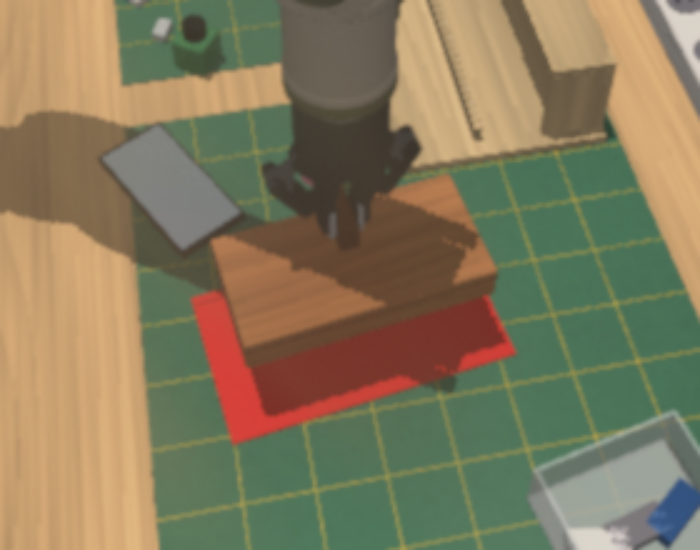

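The box hangs level over the folder, centred within about 4 mm and 0.3°. I'll lower it.

Call:
step_arm(
  increments=[
    [0.01,-0.002,-0.002,-0.01,0],
    [0.01,0,0,-0.015,0],
    [0.01,0,0,-0.015,0],
    [0.01,0,0,-0.012,0],
    [0.01,0,0,-0.008,0],
    [0.01,0,0,-0.004,0],
    [0.01,0,0,-0.001,0],
    [0.01,0,0,0,0],
    [0.01,0,0,0,0],
  ],
)

```text
clock: 26.13
position: [0.4639, -0.2788, 0.0499]
ee_rot: [0.463, 0.534, -0.463, 0.535]
ft_force: [-0.4, 0.2, -2.0]
grip_width: 0.187
```

Call:
step_arm(
  increments=[
    [0.01,0,0,-0.0015,0],
    [0.01,0,0,-0.001,0],
    [0.01,0,0,0,0],
  ],
)

```text
clock: 26.38
position: [0.464, -0.2786, 0.0472]
ee_rot: [0.463, 0.534, -0.463, 0.535]
ft_force: [0.3, 0.3, -0.8]
grip_width: 0.192
```

Call:
step_arm(
  increments=[
    [0.03,0,0,0.001,0],
    [0.05,0,0,0.001,0],
    [0.06,0,0,0,0],
    [0.06,0,0,0,0],
    [0.06,0,0,0,0],
    [0.06,0,0,0.015,0],
    [0.06,0,0,0.03,0],
    [0.06,0,0,0.03,0],
    [0.06,0,0,0.03,0],
    [0.085,0,0,0.02,0],
  ],
  force=35,
)

```text
clock: 27.22
position: [0.464, -0.2791, 0.1766]
ee_rot: [0.464, 0.533, -0.463, 0.535]
ft_force: [1.8, -0.2, -0.1]
grip_width: 0.827
```

Run:
```python
from h import *
print(monitor.get_obs()["position"])
p=camera("side")
for q in ("pencil_box","folder"):
        for r in regions_of(p,q)[:1]:
            P=pts(p,r["region"])
            if q=="pencil_box":
                h=np.median(P[:,2]);P=P[abs(P[:,2]-h)<.007];print(h)
            print(q,rect(P))
```

```text
[ 0.46400836 -0.27907897  0.17658806]
0.03644115421560512
pencil_box (array([ 468.4, -304.7]), array([220.8, 114.5]), 7.57)
folder (array([ 469., -310.]), array([264.3, 151.3]), 7.06)
```

Call:
step_arm(
  increments=[
    [0.085,0.005,0.032,0.005,0.08],
    [0.085,0.005,0.032,0.005,0.08],
    [0.085,0.005,0.032,0,0.08],
    [0.085,0.005,0.032,0,0.08],
    [0.085,0.005,0.032,0,0.08],
    [0.085,0.005,0.032,0,0.08],
    [0.085,0.005,0.032,0,0.08],
    [0.085,0.005,0.032,0,0.08],
    [0.085,0.005,0.032,0,0.08],
    [0.085,0.005,0.032,0,0.08],
    [0.085,0.005,0.032,0,0.08],
    [0.085,0.005,0.032,0,0.08],
  ],
)

```text
clock: 28.37
position: [0.5228, 0.107, 0.1824]
ee_rot: [0.163, 0.689, -0.163, 0.687]
ft_force: [0.7, -0.4, 0.3]
grip_width: 1.003
```

Call:
step_arm(
  increments=[
    [0.085,0.005,0.032,0,0.08],
    [0.085,0.005,0.032,0,0.08],
    [0.085,0.005,0.032,0,0.08],
    [0.085,0.005,0.032,0,0.08],
    [0.085,0.005,0.032,0,0.08],
    [0.085,0.005,0.032,0,0.071],
    [0.085,0,0,0,0],
    [0.085,0,0,0,0],
  ],
)

```text
clock: 29.03
position: [0.5523, 0.2995, 0.1815]
ee_rot: [-0.002, 0.708, 0.002, 0.706]
ft_force: [0.6, -0.1, 0.4]
grip_width: 0.995
```

Call:
step_arm(
  increments=[
    [0.085,0.0015,-0.0015,-0.02,0],
    [0.085,0,0,-0.03,0],
    [0.085,0,0,-0.03,0],
    [0.085,0,0,-0.03,0],
    [0.085,0,0,-0.02,0],
    [0.085,0,0,-0.005,0],
    [0.085,0,0,0,0],
    [0.036,0,0,0,0],
    [0.036,0,0,0,0],
    [0.036,0,0,0,0],
    [0.036,0,0,0,0],
    [0.036,0,0,0,0],
  ],
)

```text
clock: 30.03
position: [0.5559, 0.2965, 0.0505]
ee_rot: [-0.0, 0.706, 0.001, 0.708]
ft_force: [-1.7, -0.2, 6.9]
grip_width: 0.504
```

Call:
step_arm(
  increments=[
    [0.036,0,0,0,0],
    [0.036,0,0,0,0],
    [0.036,0,0,0.015,0],
    [0.036,0,0,0.03,0],
    [0.036,0,0,0.03,0],
    [0.036,0,0,0.03,0],
    [0.036,0,0,0.03,0],
    [0.036,0,0,0,0],
  ],
)

```text
clock: 30.7
position: [0.5575, 0.2972, 0.1909]
ee_rot: [0.001, 0.704, 0.003, 0.71]
ft_force: [1.4, 0.6, -1.4]
grip_width: 0.502
```

Call:
step_arm(
  increments=[
    [0.036,0.0015,-0.012,0,0],
    [0.036,0.004,-0.03,0,0],
    [0.036,0.004,-0.03,0,0],
    [0.036,0.004,-0.03,0,0],
    [0.036,0.004,-0.03,0,0],
    [0.036,0.004,-0.03,0,0],
    [0.036,0.003,-0.02,0,0],
    [0.036,0.001,-0.01,0,0],
    [0.036,0,0,0,0],
    [0.036,0,0,-0.02,0],
    [0.036,0,0,-0.03,0],
    [0.036,0,0,-0.03,0],
  ],
)

```text
clock: 31.7
position: [0.5803, 0.1059, 0.1028]
ee_rot: [-0.001, 0.707, 0.002, 0.707]
ft_force: [-0.7, 1.1, -3.8]
grip_width: 0.505
```

Call:
step_arm(
  increments=[
    [0.036,0,0,-0.03,0],
    [0.036,0,0,-0.015,0],
    [0.036,0,0,-0.006,0],
    [0.036,0,0,0,0],
    [0.036,0,0,0,0],
  ],
)

```text
clock: 32.12
position: [0.5805, 0.1058, 0.0541]
ee_rot: [-0.001, 0.707, 0.002, 0.707]
ft_force: [-6.3, -2.3, 17.4]
grip_width: 0.506
```

Call:
step_arm(
  increments=[
    [0.036,0,0,0.002,0],
    [0.036,0,0,0.0,0],
    [0.085,0,0,0,0],
    [0.085,0,0,0,0],
    [0.085,0,0,0,0],
    [0.085,0,0,0,0],
    [0.085,0,0,0,0],
    [0.085,0,0,0.015,0],
    [0.085,0,0,0.03,0],
    [0.085,0,0,0.03,0],
    [0.085,0,0,0.03,0],
    [0.085,0,0,0.02,0],
  ],
)

```text
clock: 33.12
position: [0.5814, 0.104, 0.1829]
ee_rot: [-0.0, 0.706, 0.001, 0.708]
ft_force: [-0.1, 0.1, 0.9]
grip_width: 0.995
```

Call:
step_arm(
  increments=[
    [0.085,-0.01,0.02,0,0],
    [0.085,-0.018,0.03,0,0],
    [0.085,-0.018,0.03,0,0],
    [0.085,-0.018,0.03,0,0],
    [0.085,-0.018,0.03,0,0],
    [0.085,-0.018,0.03,0,0],
    [0.085,-0.01,0.03,0,0],
    [0.085,0,0.005,0,0],
    [0.085,0,0,0,0],
    [0.085,0,0,0,0],
  ],
)

```text
clock: 33.95
position: [0.4709, 0.3084, 0.1797]
ee_rot: [-0.001, 0.707, 0.001, 0.707]
ft_force: [-0.0, -1.1, -0.9]
grip_width: 0.991
```

Now the tub, at (0.470, 0.311).

Call:
step_arm(
  increments=[
    [0.085,0,0.002,-0.02,0],
    [0.085,0,0,-0.03,0],
    [0.085,0,0,-0.03,0],
    [0.085,0,0,-0.03,0],
    [0.085,0,0,-0.03,0],
    [0.085,0,0,-0.009,0],
    [0.085,0,0,0,0],
    [0.05,0,0,0,0],
    [0.05,0,0,0,0],
    [0.05,0,0,0,0],
    [0.05,0,0,0,0],
    [0.05,0,0,0,0],
  ],
)

```text
clock: 34.95
position: [0.472, 0.3115, 0.0331]
ee_rot: [0.0, 0.706, 0.001, 0.708]
ft_force: [-0.5, -2.6, 8.1]
grip_width: 0.671
```

Call:
step_arm(
  increments=[
    [0.05,0,0,0,0],
    [0.05,0,0,0,0],
    [0.05,0,0,0.015,0],
    [0.05,0,0,0.03,0],
    [0.05,0,0,0.03,0],
    [0.05,0,0,0.03,0],
    [0.05,0,0,0.03,0],
    [0.05,0,0,0.01,0],
    [0.05,0,0,0,0],
  ],
)

```text
clock: 35.7
position: [0.472, 0.3121, 0.1795]
ee_rot: [0.001, 0.705, 0.002, 0.709]
ft_force: [0.9, 0.5, -1.9]
grip_width: 0.668
```

Call:
step_arm(
  increments=[
    [0.05,0.005,-0.015,0,0],
    [0.05,0.01,-0.03,0,0],
    [0.05,0.01,-0.03,0,0],
    [0.05,0.01,-0.03,0,0],
    [0.05,0.01,-0.03,0,0],
    [0.05,0.01,-0.03,0,0],
    [0.05,0.01,-0.03,0,0],
    [0.05,0.01,-0.03,0,0],
    [0.05,0.01,-0.03,0,0],
    [0.05,0.01,-0.03,0,0],
    [0.05,0.007,-0.015,0,0],
    [0.05,0.004,-0.01,0,0],
  ],
)

```text
clock: 36.7
position: [0.5763, -0.002, 0.1742]
ee_rot: [-0.0, 0.708, -0.001, 0.706]
ft_force: [0.3, 0.4, -1.6]
grip_width: 0.667
```

Call:
step_arm(
  increments=[
    [0.05,0,0,0,0],
    [0.05,0,0,-0.02,0],
    [0.05,0,0,-0.03,0],
    [0.05,0,0,-0.03,0],
    [0.05,0,0,-0.03,0],
    [0.05,0,0,-0.02,0],
    [0.05,0,0,-0.006,0],
    [0.05,0,0,0,0],
    [0.05,0,0,0,0],
  ],
)

```text
clock: 37.45
position: [0.5759, 0.0029, 0.0393]
ee_rot: [-0.001, 0.707, 0.002, 0.707]
ft_force: [0.7, 0.6, -1.9]
grip_width: 0.666
```

Call:
step_arm(
  increments=[
    [0.05,0.001,0,-0.0015,0],
    [0.05,0,0,0,0],
    [0.085,0,0,0,0],
    [0.085,0,0,0,0],
    [0.085,0,0,0,0],
    [0.085,0,0,0,0],
    [0.085,0,0,0.015,0],
    [0.085,0,0,0.03,0],
    [0.085,0,0,0.03,0],
    [0.085,0,0,0.03,0],
    [0.085,0,0,0.03,0],
    [0.085,0,0,0.01,0],
  ],
)

```text
clock: 38.45
position: [0.5793, 0.001, 0.188]
ee_rot: [-0.0, 0.705, 0.001, 0.709]
ft_force: [0.2, -0.6, -0.1]
grip_width: 0.995
```

Call:
step_arm(
  increments=[
    [0.085,-0.01,0.02,0,0],
    [0.085,-0.018,0.03,0,0],
    [0.085,-0.018,0.03,0,0],
    [0.085,-0.018,0.03,0,0],
    [0.085,-0.018,0.03,0,0],
    [0.085,-0.018,0.03,0,0],
    [0.085,-0.018,0.03,0,0],
    [0.085,-0.018,0.03,0,0],
    [0.085,-0.018,0.03,0,0],
    [0.085,-0.018,0.03,0,0],
    [0.085,-0.018,0.03,0,0],
    [0.085,0,0,0,0],
  ],
)

```text
clock: 39.45
position: [0.3829, 0.3272, 0.183]
ee_rot: [-0.003, 0.708, 0.005, 0.707]
ft_force: [-0.5, 0.4, 0.8]
grip_width: 0.991
```

Call:
step_arm(
  increments=[
    [0.085,0,0,0,0],
    [0.085,0,0,-0.03,0],
    [0.085,0,0,-0.03,0],
  ],
)

```text
clock: 39.7
position: [0.3892, 0.3209, 0.1238]
ee_rot: [0.001, 0.706, 0.001, 0.708]
ft_force: [1.2, 0.3, -0.7]
grip_width: 0.994
```

Call:
step_arm(
  increments=[
    [0.085,-0.002,0.002,-0.03,0],
    [0.085,0,0,-0.03,0],
    [0.085,0,0,-0.025,0],
    [0.085,0,0,-0.007,0],
    [0.085,0,0,0,0],
    [0.042,0,0,0,0],
    [0.042,0,0,0,0],
    [0.042,0,0,0,0],
    [0.042,0,0,0,0],
    [0.042,0,0,0,0],
    [0.042,0,0,0,0],
    [0.042,0,0,0,0],
  ],
)

```text
clock: 40.7
position: [0.3866, 0.3237, 0.0331]
ee_rot: [-0.0, 0.706, 0.001, 0.708]
ft_force: [-0.3, -1.5, 6.2]
grip_width: 0.571
```

Call:
step_arm(
  increments=[
    [0.042,0,0,0.015,0],
    [0.042,0,0,0.03,0],
    [0.042,0,0,0.03,0],
    [0.042,0,0,0.03,0],
    [0.042,0,0,0.03,0],
    [0.042,0,0,0.01,0],
    [0.042,0,0,0,0],
  ],
)

```text
clock: 41.28
position: [0.3868, 0.3242, 0.1798]
ee_rot: [0.001, 0.706, 0.002, 0.709]
ft_force: [-0.0, 0.4, -2.0]
grip_width: 0.573
```

Call:
step_arm(
  increments=[
    [0.042,0.007,-0.015,0,0],
    [0.042,0.0145,-0.032,0,0],
    [0.042,0.0145,-0.032,0,0],
    [0.042,0.0145,-0.032,0,0],
    [0.042,0.0145,-0.032,0,0],
    [0.042,0.0145,-0.032,0,0],
    [0.042,0.0145,-0.032,0,0],
    [0.042,0.0145,-0.032,0,0],
    [0.042,0.0145,-0.032,0,0],
    [0.042,0.0145,-0.032,0,0],
    [0.042,0.0145,-0.032,0,0],
    [0.042,0.0145,-0.032,0,0],
  ],
)

```text
clock: 42.28
position: [0.5517, -0.0457, 0.1748]
ee_rot: [-0.001, 0.708, 0.001, 0.706]
ft_force: [1.0, 0.5, -1.7]
grip_width: 0.57
```

Call:
step_arm(
  increments=[
    [0.042,0.0145,-0.032,0,0],
    [0.042,0.009,-0.019,0,0],
    [0.042,0,0,0,0],
    [0.042,0,0,-0.02,0],
    [0.042,0,0,-0.03,0],
    [0.042,0,0,-0.03,0],
    [0.042,0,0,-0.03,0],
    [0.042,0,0,-0.02,0],
    [0.042,0,0,-0.006,0],
    [0.042,0,0,0,0],
    [0.042,0,0,0,0],
  ],
)

```text
clock: 43.2
position: [0.5746, -0.0948, 0.0391]
ee_rot: [-0.001, 0.708, 0.001, 0.706]
ft_force: [0.0, -0.6, -0.8]
grip_width: 0.569
```

Call:
step_arm(
  increments=[
    [0.042,0.002,0,-0.001,0],
    [0.042,0,0,0,0],
    [0.085,0,0,0,0],
    [0.085,0,0,0,0],
    [0.085,0,0,0,0],
    [0.085,0,0,0,0],
    [0.085,0,0,0.015,0],
    [0.085,0,0,0.03,0],
    [0.085,0,0,0.03,0],
    [0.085,0,0,0.03,0],
    [0.085,0,0,0.03,0],
    [0.085,0,0,0.02,0],
  ],
)

```text
clock: 44.2
position: [0.5783, -0.0952, 0.1975]
ee_rot: [-0.001, 0.706, 0.001, 0.708]
ft_force: [-0.1, 0.0, -0.1]
grip_width: 0.991
```

Call:
step_arm(
  increments=[
    [0.085,-0.015,0.035,0.005,0],
    [0.085,-0.015,0.035,0.005,0],
    [0.085,-0.015,0.035,0.005,0],
    [0.085,-0.015,0.035,0.005,0],
    [0.085,-0.015,0.035,0,0],
    [0.085,-0.015,0.035,0,0],
    [0.085,-0.015,0.035,0,0],
    [0.085,-0.015,0.035,0,0],
    [0.085,-0.015,0.035,0,0],
    [0.085,-0.015,0.035,0,0],
    [0.085,-0.015,0.035,0,0],
    [0.085,-0.015,0.035,0,0],
  ],
)

```text
clock: 45.2
position: [0.3965, 0.3266, 0.2146]
ee_rot: [-0.0, 0.707, 0.001, 0.707]
ft_force: [0.3, 0.4, -0.3]
grip_width: 0.993
```

Call:
step_arm(
  increments=[
    [0.085,-0.015,0.035,0,0],
    [0.085,-0.015,0.035,0,0],
    [0.085,-0.015,0.035,0,0],
    [0.085,-0.015,0.035,0,0],
    [0.085,0,0,0,0],
    [0.085,0,0,0,0],
  ],
)

```text
clock: 45.7
position: [0.3358, 0.4669, 0.2138]
ee_rot: [-0.002, 0.707, 0.002, 0.707]
ft_force: [1.0, -0.2, -0.3]
grip_width: 0.994
```

Run:
```python
from h import *
for n in("top","side"):
    p=camera(n);save(p,n+"7.png",(60,300,130,520) if n=="top" else (80,400,170,490),2)
    for q in "tub jar can ink_bottle pencil_box folder".split():
        for r in regions_of(p,q)[:2]:
            m=cv2.erode(r["region"].astype(np.uint8),np.ones((2,2)))>0
            P=pts(p,m)
            if q=="pencil_box": h=np.median(P[:,2]);P=pts(p,r["region"]);P=P[abs(P[:,2]-h)<.007];print(h)
            print(n,q,round(r["p"],2),rect(P) if q in("pencil_box","folder") else lid(P))
```

```text
top tub 0.94 ('lid z 0.072', array([ 476.6, -120.8]), 27.7, array([ 476. , -121.3,   69.6]))
top tub 0.87 ('lid z 0.084', array([573.3,   4. ]), 27.9, array([573.2,   3.7,  81.4]))
top jar 0.7 ('lid z 0.094', array([574.2, -94. ]), 22.0, array([574.4, -94.2,  91.6]))
top can 0.84 ('lid z 0.112', array([574.3, 106.8]), 12.8, array([574.5, 106.4, 111. ]))
top can 0.7 ('lid z 0.100', array([496. , 167.5]), 12.6, array([496. , 167.2,  99. ]))
top ink_bottle 0.55 ('lid z 0.060', array([366.9,  50.3]), 12.6, array([366.9,  50.7,  59.1]))
0.03853607714501939
top pencil_box 0.58 (array([ 469.3, -300.8]), array([220. , 113.3]), 7.7)
top folder 0.59 (array([ 467.6, -306.2]), array([257.6, 149. ]), 7.85)
top folder 0.44 (array([573.2, 104. ]), array([40.1, 41.3]), 19.26)
side tub 0.96 ('lid z 0.069', array([ 477.1, -127.5]), 28.4, array([ 476.8, -129.2,   67.2]))
side tub 0.86 ('lid z 0.081', array([574.9,  -3.6]), 28.4, array([575.7,  -4.5,  79.4]))
side jar 0.67 ('lid z 0.090', array([576.7, -99.1]), 22.2, array([ 576.4, -100.6,   89.1]))
side can 0.89 ('lid z 0.091', array([496.6, 159.4]), 12.2, array([495.9, 156.8,  91.2]))
side can 0.66 ('lid z 0.106', array([574. ,  99.6]), 12.4, array([574. ,  98.1, 106.9]))
side ink_bottle 0.6 ('lid z 0.055', array([367.1,  43.6]), 12.2, array([367.2,  42.1,  55.5]))
0.03647297378430808
side pencil_box 0.68 (array([ 468.5, -304.6]), array([220.1, 113.7]), 7.93)
side folder 0.6 (array([ 468.9, -310.2]), array([258.1, 146.5]), 8.29)
```

View pics/top7.png

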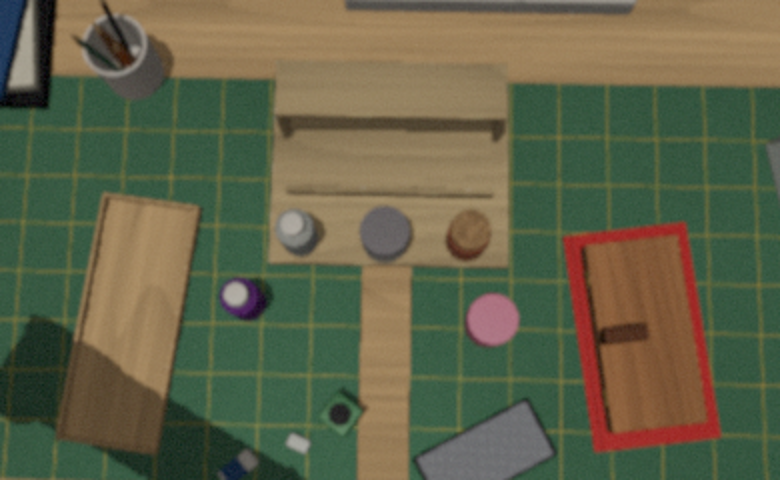

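View pics/side7.png

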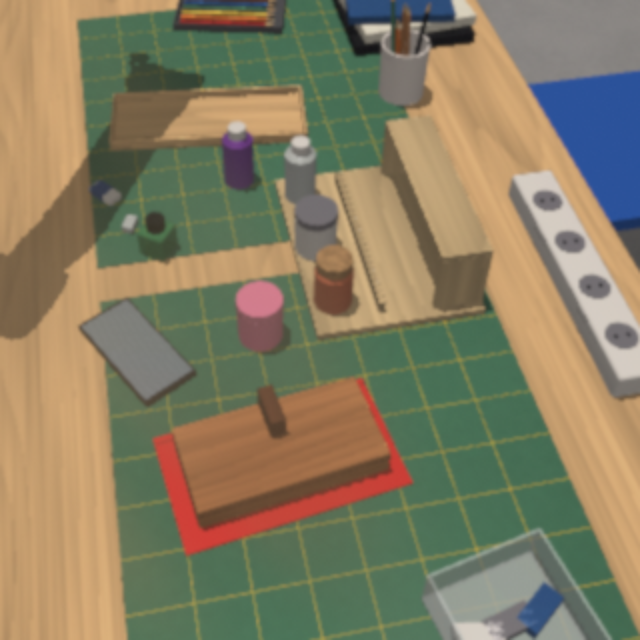

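All three objects are upright on the ledge, the box lies on the folder, and the arm is clear, so I'm handing in.

```bash
python3 -c "
from h import *
print(ticket.hand_in(), monitor.get_obs()['clock'])"
```

```text
the job is handed in; nothing more can be done
the job is handed in; nothing more can be done
```

The job is done and handed in at about 46 s of the 144 s allowed. The tub, jar and can went into the tray. The box came out over the rail onto the folder. Then the can, tub and jar went back on the ledge.

**Ledge objects:** By the top camera, all three stand upright. The can is about 7 mm, the tub 4 mm and the jar 3 mm from where they started, within the 15 mm limit.

**Box:** It lies flat, about 5 mm from the folder's centre and within 0.4° of its long side.

**Ink bottle:** It has not moved (under 1 mm). The gripper is open and clear of everything.

**Disagreements:**
- The side camera reads y and z about 5 mm lower than the top camera for the ledge objects. The top camera agreed with the arm to about 1 mm, so I used the top one. Both cameras put every distance within the limits.
- Setting the can back pressed with about 17 N for a moment, under the 40 N limit.

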